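# Turn a tray of sleeves over into the empty tray

## Robot

A 6-joint arm with a two-finger parallel gripper is mounted at the origin on the work surface. World frame = base frame: x ahead of the robot, y to its left, z up, the work surface at z = 0. Lengths are in m, angles in rad, forces in N, time in s.
With the tool pointing down it reaches from about 0.4 to 0.825 m from the base axis. Payload 7 kg.
Tool frame: the origin (TCP) lies on the mounting face of the last link; the fingertips stand 173 mm ahead of it and the grasp point (between the pads) lies 155 mm ahead of it (ctrl.grip_point_offset is the distance from the TCP to the grasp point, in m); z points along the fingers, y is the line along which they close (so a half turn about z gives the same grasp; the last joint's range is limited). The gripper opens to 85 mm and grips with 20 to 120 N. Pads are 22 mm wide; open, the fingers measure 114 mm over their backs; the gripper's body (76 mm by 85 mm) begins 54 mm behind the grasp point. The pads swing forward as they close: fully open they stand 13 mm farther back than shut.
Start: joints at [-0.823, 0.359, 0.012, 0, -1.224, -0.288], TCP at [0.3, -0.605, 0.405] pointing down, gripper open.
Joint ranges: [-3.07, 3.07], [-1.43, 2.12], [-1.02, 1.25], [-3.03, 1.67], [-3.05, -0], [-3.03, 3.03]. Speed limits (rad/s): [2.39, 2.39, 3.01, 3.14, 3.14, 3.14].

## Interface

Orientations are given as [roll, pitch, yaw] about the fixed x, y, z axes, in that order (R = Rz(yaw) Ry(pitch) Rx(roll)).
In Python, from station import monitor, cams, order, spotter, ctrl gives the robot as it stands. The module is installed in compiled form; this text tells all that it offers.
- The arm moves only by the tool jog_arm, never from a script. Its argument "commands" is a list of rows, each a list of 4 numbers: the shift along the tool's x, y, z in cm, then the turn about the tool's z in degrees. In form: [[dx, dy, dz, turn], ...]. A call has 1 to 20 rows; each row is the pose to reach, as a shift and turn from the pose commanded when the call began, along the tool's axes at that moment; what a row does not reach only later rows make up. A row lasts 1/8 s, in which the tool goes at most 62.5 mm and 10.7 degrees, less where a joint would pass 70% of its speed; a pose out of reach is approached as far as the arm can. A call with a gripper value outside its range is refused whole. "grip" is the opening, from -1 (shut) to 1 (fully open), set as the call begins (left out, the last holds). The fingers move at their own pace and stop on an object; "force" is the grip in N (left out, the last holds). Time passes only in rows, so rows that repeat a pose let the fingers close. It gives the time, the measured TCP pose, the force, the opening and the grip force at its end, in the units of the state.
- monitor.get_obs(): the state, without advancing time (a new reading comes with each control period).
- cams.get_image(name): name is "scene" or "top" or "wrist"; returns (picture, depth): 480x640x3 uint8, blue, green, red; 480x640 float32, m along the optical axis (not along the pixel's ray), 0 where there is no reading.
- cams.get_calibration(name): a dict with "K" (3x3 intrinsics, pixels), "rvec" (rotation vector, rad) and "tvec" (3), from world to camera coordinates, as OpenCV has them. Camera axes: x right, y down, z forward; pixel columns grow to the right and rows downward; lengths in m; the calibration is good to about 2 mm. A picture is of the moment at which its call begins: read the wrist's pose just before it. get_calibration takes no time and is no camera call; for the wrist camera it gives the pose at the moment of the call.
- order.sign_off(): hands the job in; it is judged then, once.
Trained networks look in the newest picture that a camera, given by its name, has taken for a name from the list of things; names that differ only in an ending like _2 or _b are one class to them, and where a whole thing is asked for, a point or a joint stands for the part that bears it (a point fixed in the world has none). Each returns a list of dicts, best first, with "p" (0 to 1); they miss things now and then, are a little off and sometimes report something else, mostly with a low value. They report only what shows in the picture. A call takes as long as a camera call. They do not tell look-alikes from the thing itself.
- spotter.masks_of(camera, label): "region" (480x640 bool, what is visible of it) and "point" ([column, row] in pixels, amid what is visible of it).
The state is a dict: "time": time; "joints": joint angles; "qd": joint speeds; "tau": joint torques, N m; "position": TCP position; "ee_rot": TCP orientation; "contact_force": force on the tool from outside, world axes, zero at the start; "moment": the same for the moment, N m; "opening": finger opening in m; "finger_force": force on a finger pad.
Only numpy, scipy, OpenCV 4.12 (cv2) and the standard library are available. Lean on these libraries where they do the work, as an engineer would, in place of code of your own. Each camera call takes 0.05 s, during which the arm holds its last target. There are 200 camera calls.

## Task

Cap the blue tray of metal sleeves with the empty white tray, then turn the two over together, keeping them closed and lowering them under control, so that all six sleeves stand on their other end in the white tray. Leave the pair resting flat on the bench, the white tray below and the blue one still seated on it as a cover, and leave the tape, the rack and the jar where they are.

Things in the scene. Friction and masses are not known exactly. Their poses are not given: they have to be found in the camera images.
- tray: Loaded blue tray, open side up at the start: 160 (its x) by 118 mm (y), walls 41 mm high, a flared mouth to 46 mm, leaning out to 63 mm from the centre in y, 84 in x. Origin: centre of its underside; z out of its open side. 4 mm floor, 3 by 2 cells (46 by 49.5 mm), one loose sleeve in each, standing up to 44 mm above the underside. Grab bar on its -y side. 0.21 kg empty, 0.42 loaded.
- seat (a point): Centre of the blue tray's mouth at ledge height, 26 mm above its underside; the tray's axes. A ledge 5 mm wide runs round inside at this height; above it the walls enclose 154 by 112 mm. The white tray's rim comes to lie on this ledge: its origin then meets this point, long sides parallel, 3 mm play each side.
- bar (a point): Middle of the blue tray's orange grab bar: a tube 16 mm thick, 80 mm long along the tray's x, at y = -112, z = 34 mm in the tray's frame, between two legs 45 mm either side of the middle. The tube turns freely about its long axis: held across (fingers closing along the tray's y) the pair swings over by it, tool kept pointing down. Gap to the mouth 41 mm: open only about 40 mm here.
- cover: Empty white tray, face down at the start: 148 (its x) by 106 mm (y). Origin: centre of its rim plane (on the bench at the start); z from rim to back, so up while face down. Cavity 22 mm deep, back face 26 mm above the rim; ribs 20 mm high on the back, the end ones 128 mm long across y at x = +-68 mm; 46 mm in all. The capped pair is 72 mm high; turned over it stands on the ribs. 0.12 kg.
- rib (a point): Top middle of the white tray's grip rib, 46 mm above its rim: the rib is 80 mm long along the tray's x, 12 mm thick in y, 20 mm high. Nothing else stands on the back within 53 mm of it in y. Axes of the white tray.
- sleeve1: Loose aluminium sleeve, 36 mm diameter, 40 mm long, about 0.035 kg, red band round one end. Origin: middle of the banded end face; z points to the bare end. It starts upright, banded end down, in the loaded tray's cell centred at x = -49, y = -25.8 mm (5 mm play).
- sleeve2: Loose aluminium sleeve, 36 mm diameter, 40 mm long, about 0.035 kg, red band round one end. Origin: middle of the banded end face; z points to the bare end. It starts upright, banded end down, in the loaded tray's cell centred at x = -49, y = 25.8 mm (5 mm play).
- sleeve3: Loose aluminium sleeve, 36 mm diameter, 40 mm long, about 0.035 kg, red band round one end. Origin: middle of the banded end face; z points to the bare end. It starts upright, banded end down, in the loaded tray's cell centred at x = 0, y = -25.8 mm (5 mm play).
- sleeve4: Loose aluminium sleeve, 36 mm diameter, 40 mm long, about 0.035 kg, red band round one end. Origin: middle of the banded end face; z points to the bare end. It starts upright, banded end down, in the loaded tray's cell centred at x = 0, y = 25.8 mm (5 mm play).
- sleeve5: Loose aluminium sleeve, 36 mm diameter, 40 mm long, about 0.035 kg, red band round one end. Origin: middle of the banded end face; z points to the bare end. It starts upright, banded end down, in the loaded tray's cell centred at x = 49, y = -25.8 mm (5 mm play).
- sleeve6: Loose aluminium sleeve, 36 mm diameter, 40 mm long, about 0.035 kg, red band round one end. Origin: middle of the banded end face; z points to the bare end. It starts upright, banded end down, in the loaded tray's cell centred at x = 49, y = 25.8 mm (5 mm play).
- tape: Bystander: yellow roll of tape lying flat, 110 mm diameter, 48 mm high; origin under its centre.
- rack: Bystander: black hanging rack lying on the bench, 20 by 240 mm with six upright 35 mm pins, 47 mm high; long along its y; origin under its centre.
- jar: Bystander: closed jar, 64 mm diameter, 110 mm high; origin under its centre.
Mind the look-alikes: they are no part of the job. What is shaped like the sleeve6 but green, purple or turquoise is not meant.

How it is judged:
By the outcome, as a careful person would: the job done as asked, in the order asked, and still so for the second after the job is handed in, with the robot touching nothing.
It also fails if it takes over 72 s, if anything falls off the work surface, if the arm or the gripper's body presses on something with over 40 N, if the wrist force passes 120 N, or if a joint passes its speed limit or range.

## Working session

There is one attempt and no reset: what is moved stays moved. The work goes in short steps, Python scripts to look and compute and a tool call to move; the robot and the scene stay as the last step left them, time stands still between calls to the robot, and variables do not carry over. Pictures are saved under pics/ and viewed, at most 10 in all, crops included, and the job is handed in when it is done.

Besides the shell and the picture viewer there is one more tool, called by a JSON object that holds its "api" and its "payload". jog_arm: Moves the arm, as the interface text tells. Its arguments: {"type":"object","properties":{"commands":{"type":"array","items":{"type":"array","items":{"type":"number"}}},"grip":{"type":"number"},"force":{"type":"number"}},"required":["commands"]}

```bash
mkdir -p pics
cat > h.py <<'E'
import numpy as np, cv2
from station import monitor, cams, order, spotter, ctrl
from scipy.spatial.transform import Rotation as Ro
def cal(n):
    c=cams.get_calibration(n); R=cv2.Rodrigues(np.array(c['rvec'],float))[0]
    return np.array(c['K'],float),R,np.array(c['tvec'],float).ravel()
def cloud(n,dep,c=None):
    K,R,t=c or cal(n)
    v,u=np.mgrid[:480,:640]
    P=np.stack([(u-K[0,2])/K[0,0]*dep,(v-K[1,2])/K[1,1]*dep,dep],-1)
    return (P-t)@R
E
cat > a.py <<'E'
from h import *
o=monitor.get_obs(); print(o)
ims=[]
for n in ['top','scene']:
    im,d=cams.get_image(n); cv2.imwrite(f'pics/{n}0.png',im); W=cloud(n,d)
    np.savez(f'{n}0.npz',im=im,d=d,W=W)
    for l in ['tray','cover','bar','rib','tape','rack','jar','sleeve1']:
        for m in spotter.masks_of(n,l)[:8 if l=='sleeve1' else 2]:
            r=m['region']&(d>0); p=W[r]
            if len(p)==0: continue
            print(n,l,round(m['p'],2),np.round(m['point']),r.sum(),np.round(np.median(p,0),3),np.round(np.percentile(p,[2,98],axis=0),3).tolist())
E
python3 a.py
```

```text
{'time': 0.0, 'joints': array([-8.22911252e-01,  3.59405027e-01,  1.10667287e-02, -3.26091858e-04,
       -1.22412415e+00, -2.88103718e-01]), 'qd': array([ 0.0002089 ,  0.00020261, -0.00077793,  0.00024568,  0.0010962 ,
       -0.00123418]), 'tau': array([ 2.13189082e-04, -5.83316302e+01,  2.93423492e+01,  6.93662524e+00,
       -5.95688936e-03,  1.06335284e-05]), 'position': array([ 0.29944586, -0.60473057,  0.40375948]), 'ee_rot': array([ 3.13990809e+00, -1.79533631e-04, -2.68192220e+00]), 'contact_force': array([ 0.05043875,  0.74063336, -0.19365408]), 'moment': array([-0.02361954,  0.01503798,  0.00574959]), 'finger_force': 0.0, 'opening': 0.08556918353820342}
top tray 0.63 [372. 278.] 3320 [ 0.514 -0.1    0.026] [[0.436, -0.202, 0.002], [0.604, -0.022, 0.048]]
top cover 0.76 [258. 305.] 3386 [0.465 0.158 0.027] [[0.394, 0.104, 0.023], [0.536, 0.217, 0.049]]
top bar 0.84 [375. 275.] 3782 [ 0.514 -0.102  0.026] [[0.436, -0.205, 0.001], [0.606, -0.02, 0.048]]
top bar 0.64 [363. 162.] 1030 [ 0.776 -0.084  0.013] [[0.759, -0.194, 0.003], [0.794, 0.03, 0.049]]
top rib 0.65 [257. 304.]
[... 2358 characters left out ...]
2 -0.193  0.039] [[0.626, -0.213, -0.0], [0.683, -0.177, 0.044]]
scene sleeve1 0.86 [303. 237.] 308 [ 0.576 -0.076  0.044] [[0.553, -0.093, 0.009], [0.601, -0.059, 0.049]]
scene sleeve1 0.79 [303. 202.] 300 [ 0.483 -0.051  0.044] [[0.456, -0.069, 0.008], [0.506, -0.032, 0.048]]
scene sleeve1 0.75 [281. 218.] 314 [ 0.515 -0.114  0.043] [[0.477, -0.133, 0.006], [0.527, -0.097, 0.048]]
scene sleeve1 0.7 [306. 218.] 301 [ 0.53  -0.065  0.044] [[0.504, -0.083, 0.007], [0.542, -0.048, 0.049]]
scene sleeve1 0.61 [358. 287.] 359 [0.71  0.01  0.039] [[0.687, -0.005, 0.008], [0.72, 0.027, 0.044]]
scene sleeve1 0.59 [276. 236.] 299 [ 0.564 -0.125  0.044] [[0.541, -0.142, 0.016], [0.575, -0.108, 0.048]]
```

```bash
python3 -c "
import cv2
a=cv2.imread('pics/top0.png')[130:370,90:610];cv2.imwrite('pics/t1.png',cv2.resize(a,(800,370),interpolation=cv2.INTER_CUBIC))"
```

```text
(no output)
```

View pics/t1.png

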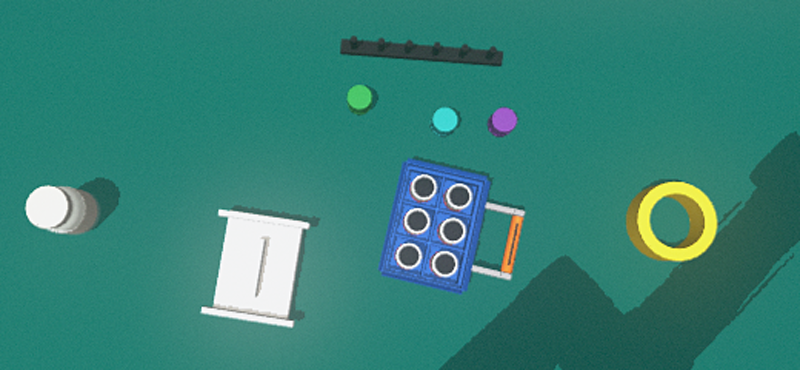

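View pics/scene0.png

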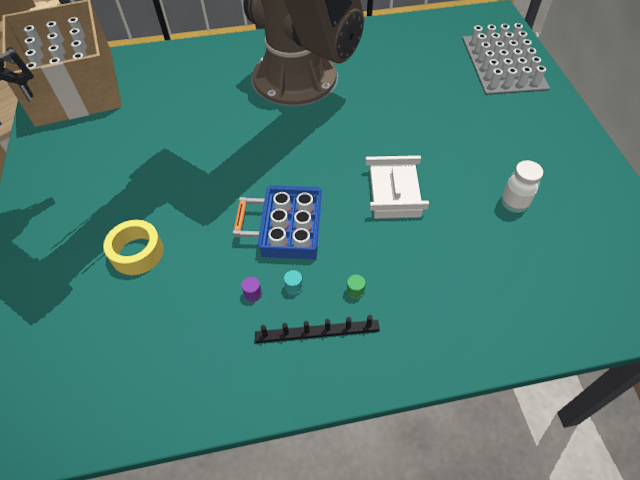

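The top crop shows the loaded blue tray (437,225), its orange bar to the right (512,245) and the white cover face down at (260,265). The green, turquoise and purple look-alike cylinders stand apart at (359,97), (445,120) and (503,120), and are not in the tray. The six meant sleeves are the bare ones in the blue tray cells, so there is no doubt about which are meant.

```bash
cat > fit.py <<'E'
from h import *
def rect(p):
    (c,s,a)=cv2.minAreaRect((p[:,:2]*1000).astype(np.float32)); return np.round(c,1),np.round(s,1),round(a,1)
def meas(im,W,name):
    hsv=cv2.cvtColor(im,cv2.COLOR_BGR2HSV).astype(int); H,S,V=hsv[...,0],hsv[...,1],hsv[...,2]; z=W[...,2]
    k=np.ones((3,3),np.uint8)
    def f(m): 
        m=m.astype(np.uint8); n,l,s,_=cv2.connectedComponentsWithStats(cv2.dilate(m,k)); 
        b=1+np.argmax(s[1:,4]); return W[(l==b)&(m>0)]
    roi=(W[...,0]>.3)&(W[...,0]<.66)&(W[...,1]>-.3)&(W[...,1]<.3)
    def tryp(t,m,zmin=0):
        try: p=f(m&roi); print(name,t,len(p),*rect(p),np.round(p[:,2].mean(),4))
        except Exception as e: print(t,e)
    tryp('blue top',(H>105)&(H<125)&(S>130)&(z>.038)&(z<.055))
    tryp('orange',(H<18)&(S>150)&(z>.025)&(z<.055)&(W[...,1]<-.13))
    w=(S<60)&(V>120)&(W[...,1]>.05)
    tryp('cover back',w&(z>.018)&(z<.034))
    p=W[w&(z>.040)&(z<.053)&roi]; print(name,'cover ribs',len(p),*rect(p))
if __name__=='__main__':
    for n in ['top','scene']:
        d=np.load(n+'0.npz'); meas(d['im'],d['W'],n)
E
python3 fit.py
```

```text
top blue top 805 [519.1 -89.6] [125.6 166.9] 75.5 0.0442
top orange 206 [ 490.8 -197.4] [15.2 78.6] 75.6 0.0412
top cover back 2665 [465.6 161.7] [107.9 128.3] 80.3 0.0268
top cover ribs 707 [465.6 160.5] [127.5 144.1] 80.2
scene blue top 680 [517.  -89.5] [124.9 169. ] 75.6 0.0441
scene orange 163 [ 489.8 -197.6] [15.5 80.1] 74.9 0.0419
scene cover back 1615 [454.8 162.1] [126.1 118.9] 80.2 0.0273
scene cover ribs 705 [463.3 160.9] [127.9 150. ] 79.9
```

```bash
cat >> h.py <<'E'
def go(x,y,z,yaw,base=None):
    "row (cm, deg) from present pose to TCP x,y,z with yaw in degrees"
    o=monitor.get_obs(); R=Ro.from_euler('xyz',o['ee_rot']).as_matrix()
    d=R.T@(np.array([x,y,z])-o['position'])*100
    dy=(yaw-np.degrees(o['ee_rot'][2])+180)%360-180
    print('go',np.round(d,2),'turn',round(-dy,2),'from',np.round(o['position'],4),np.round(np.degrees(o['ee_rot']),1),'t',round(o['time'],2))
E
python3 -c "
from h import *
go(.4648,.161,.30,170.2)"
```

```text
go [-48.8   61.3   10.47] turn 36.14 from [ 0.2995 -0.6049  0.4047] [-180.     0.  -153.7] t 0.9
```

{"api": "jog_arm", "payload": {"commands": [[-3.5,4.4,0,3],[-7,8.8,0,6],[-10.5,13.2,1,9],[-14,17.6,2,12],[-17.5,22,3,15],[-21,26.4,4,18],[-24.5,30.8,5,21],[-28,35.2,5,24],[-31.5,39.6,6,27],[-35,44,7,30],[-38.5,48.4,8,33],[-42,52.8,9,36],[-45.5,57.2,10,36.1],[-48.8,61.3,10.5,36.1],[-48.8,61.3,10.5,36.1],[-48.8,61.3,10.5,36.1]], "grip": 0.2}}

```text
time: 2.9
position: [0.4646, 0.161, 0.2995]
ee_rot: [-3.141, -0.001, 2.972]
contact_force: [-0.1, -1.1, 0.3]
opening: 0.0512
finger_force: 0.0
```

```bash
cat > w.py <<'E'
from fit import *
import sys
c=cal('wrist'); im,d=cams.get_image('wrist'); W=cloud('wrist',d,c)
cv2.imwrite('pics/'+sys.argv[1],im); meas(im,W,'wrist')
go(.4648,.161,.202,170.2); print(monitor.get_obs()['joints'].round(2), monitor.get_obs()['opening'])
E
python3 w.py w1.png
```

```text
wrist blue top 1089 [477.2 -28.3] [97.3 50. ] 21.4 0.0428
orange attempt to get argmax of an empty sequence
wrist cover back 21028 [465.8 161. ] [106.5 128.8] 80.4 0.0255
wrist cover ribs 5999 [465.3 160.7] [128.5 144.2] 79.9
go [-0.02  0.06  9.77] turn 0.03 from [0.4645 0.1605 0.2997] [-180.    -0.   170.2] t 2.95
[ 0.73  0.16 -0.53 -0.   -0.89 -2.47] 0.05093985019470427
```

View pics/w1.png

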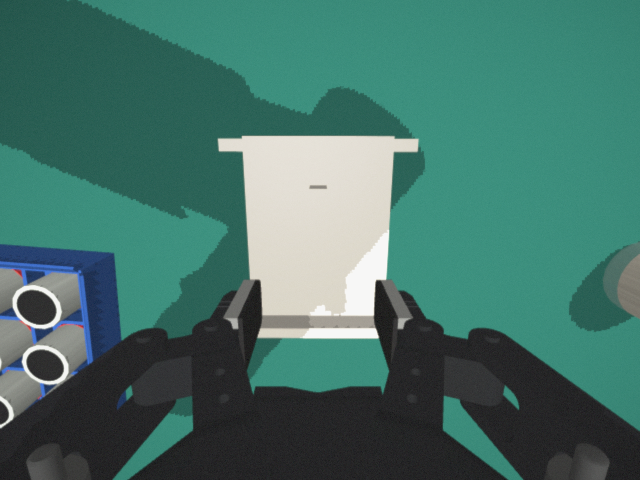

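{"api": "jog_arm", "payload": {"commands": [[-0.05,0,3.5,0],[-0.05,0,7,0],[-0.05,0,9,0],[-0.05,0,9.7,0],[-0.05,0,9.7,0]]}}

```text
time: 3.58
position: [0.4654, 0.1604, 0.203]
ee_rot: [-3.141, 0.0, 2.971]
contact_force: [-0.4, 0.7, -0.9]
opening: 0.051
finger_force: 0.0
```

{"api": "jog_arm", "payload": {"commands": [[0,0,0,0],[0,0,0,0],[0,0,0,0],[0,0,0,0],[0,0,0,0],[0,0,0,0]], "grip": -1, "force": 50}}

```text
time: 4.32
position: [0.4656, 0.1611, 0.2037]
ee_rot: [3.141, 0.001, 2.972]
contact_force: [-1.1, -0.5, 6.4]
opening: 0.0107
finger_force: 49.3
```

{"api": "jog_arm", "payload": {"commands": [[0,0,-1,0],[0,0,-4,0],[0,0,-7,0],[0,0,-10,0],[0,0,-10,0],[0,0,-10,0]]}}

```text
time: 5.08
position: [0.4649, 0.1607, 0.3027]
ee_rot: [3.141, -0.0, 2.971]
contact_force: [1.0, -0.2, -0.4]
opening: 0.0106
finger_force: 48.9
```

Run:
```python
from h import *
im,d=cams.get_image('top'); W=cloud('top',d)
from fit import meas,rect
cv2.imwrite('pics/top1.png',im)
m=(im.min(-1)>150)&(W[...,2]>.08)&(W[...,1]>0)&(W[...,1]<.33)&(W[...,2]<.16); p=W[m]; print(len(p),np.percentile(p[:,2],[5,25,50,75,95]), rect(p))
go(.5185,-.0895,.302,165.5)
print(monitor.get_obs()['opening'],monitor.get_obs()['finger_force'])
```

```text
2002 [0.12328467 0.12501082 0.12642973 0.1296581  0.14694912] (array([465.7, 160.6]), array([128.1, 145.9]), 80.3)
go [ -9.53 -23.74   0.03] turn 4.73 from [0.4649 0.1607 0.3022] [-180.    -0.   170.2] t 5.12
0.010800366499639391 48.940256237983704
```

{"api": "jog_arm", "payload": {"commands": [[-1.5,-3.5,0,1],[-3.5,-8,0,2],[-5.5,-13,0,3],[-7.5,-18,0,4],[-8.8,-22,0,4.7],[-9.5,-23.7,0,4.7],[-9.5,-23.7,0,4.7],[-9.5,-23.7,3,4.7],[-9.5,-23.7,4,4.7],[-9.5,-23.7,4,4.7],[-9.5,-23.7,4,4.7]]}}

```text
time: 6.5
position: [0.5192, -0.0883, 0.2634]
ee_rot: [3.141, 0.001, 2.89]
contact_force: [-0.3, 1.2, -1.2]
opening: 0.0106
finger_force: 49.0
```

Run:
```python
from h import *
from fit import rect
for n in ['top','scene']:
    im,d=cams.get_image(n); W=cloud(n,d); z=W[...,2]
    r=(W[...,1]>-.25)&(W[...,1]<.1)&(W[...,0]>.4)&(W[...,0]<.64)
    for lo,hi in [(.080,.096),(.098,.115)]:
        p=W[(im.min(-1)>130)&(z>lo)&(z<hi)&r]; print(n,len(p),*(rect(p) if len(p) else []))
    hsv=cv2.cvtColor(im,cv2.COLOR_BGR2HSV).astype(int)
    p=W[(hsv[...,0]>105)&(hsv[...,0]<125)&(hsv[...,1]>130)&(z>.038)&(z<.055)&r]; print('blue',len(p),*rect(p))
    cv2.imwrite(f'pics/{n}2.png',im)
go(.5185,-.0895,.2295,165.5)
```

```text
top 190 [448.4 -93.1] [29.2 75. ] 6.2
top 148 [447.7 -94.9] [79.6  7.9] 75.7
blue 156 [438.  -90.3] [ 36.6 104. ] 9.3
scene 1639 [521.4 -89.5] [125.2 143.8] 74.8
scene 546 [519.  -88.8] [127.6 144.6] 75.7
blue 270 [518.9 -89.9] [125.  167.1] 75.6
go [ 0.04 -0.11  3.4 ] turn 0.07 from [ 0.5191 -0.0885  0.2635] [1.800e+02 1.000e-01 1.656e+02] t 6.6
```

{"api": "jog_arm", "payload": {"commands": [[0,-0.1,0.5,0],[0,-0.1,1,0],[0,-0.1,1.5,0],[0,-0.1,2,0],[0,-0.1,2.5,0],[0,-0.1,3,0],[0,-0.1,3.4,0],[0,-0.1,3.4,0],[0,-0.1,3.4,0]]}}

```text
time: 7.72
position: [0.5184, -0.0897, 0.2296]
ee_rot: [-3.141, 0.0, 2.89]
contact_force: [-5.7, 1.3, 11.8]
opening: 0.0106
finger_force: 50.7
```

{"api": "jog_arm", "payload": {"commands": [[0,0,0,0],[0,0,0,0],[0,0,0,0],[0,0,-3,0],[0,0,-7,0],[0,0,-10,0],[0,-3.5,-10,0],[0,-7.5,-10,0],[0,-10.5,-10,0],[0,-11.2,-10,0],[0,-11.2,-10,0],[0,-11.2,-10,0]], "grip": -0.06}}

```text
time: 9.22
position: [0.4908, -0.1976, 0.3286]
ee_rot: [3.142, -0.0, 2.89]
contact_force: [0.9, 0.2, 0.3]
opening: 0.0401
finger_force: 0.0
```

Run:
```python
from h import *
from fit import rect
for n in ['wrist','scene','top']:
    c=cal(n); im,d=cams.get_image(n); W=cloud(n,d,c); z=W[...,2]
    r=(W[...,1]>-.26)&(W[...,1]<.1)&(W[...,0]>.4)&(W[...,0]<.64)
    hsv=cv2.cvtColor(im,cv2.COLOR_BGR2HSV).astype(int);H,S=hsv[...,0],hsv[...,1]
    for t,m in [('back',(S<60)&(im.min(-1)>120)&(z>.046)&(z<.06)),('ribs',(S<60)&(im.min(-1)>130)&(z>.066)&(z<.08)),('blue',(H>105)&(H<125)&(S>130)&(z>.038)&(z<.055)),('bar',(H<18)&(S>150)&(z>.02)&(z<.055)&(W[...,1]<-.14))]:
        p=W[m&r]; print(n,t,len(p),*(rect(p) if len(p)>5 else []), p[:,2].mean().round(4) if len(p) else '')
    cv2.imwrite(f'pics/{n}3.png',im)
go(.4905,-.1979,.189,165.5); print(monitor.get_obs()['opening'])
```

```text
wrist back 19737 [514.  -86.5] [110.3 138.5] 75.6 0.0513
wrist ribs 5061 [518.3 -89.5] [128.9 144.2] 75.2 0.0713
wrist blue 3690 [510.6 -86.8] [126.5 150.5] 75.4 0.0432
wrist bar 1525 [ 490.5 -197.4] [15.3 79.8] 75.5 0.0393
scene back 2203 [ 512.8 -114.4] [173.6 146.7] 75.6 0.0536
scene ribs 818 [515.8 -89.3] [128.  150.2] 75.5 0.0723
scene blue 314 [523.7 -91.2] [125.  156.5] 75.7 0.0448
scene bar 177 [ 490.1 -197.5] [15.2 78.9] 75.6 0.0421
top back 0 
top ribs 0 
top blue 2 0.0466
top bar 0 
go [ 0.02 -0.05 13.97] turn 0.1 from [ 0.4908 -0.1975  0.3287] [180.    0.  165.6] t 9.38
0.040130665735457136
```

View pics/wrist3.png

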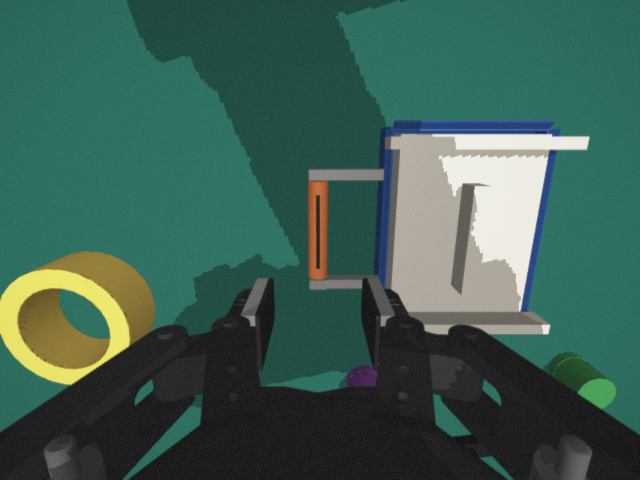

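The cover sits on the ledge (back at about z 0.051, ribs at 0.071, centred). The bar at (318,230) lines up with the fingers.

{"api": "jog_arm", "payload": {"commands": [[0,0,4,0],[0,0,8,0],[0,0,11,0],[0,0,13,0],[0,0,13.9,0],[0,0,13.9,0]]}}

```text
time: 10.12
position: [0.4907, -0.1979, 0.1895]
ee_rot: [-3.141, -0.001, 2.89]
contact_force: [0.0, 0.2, 0.1]
opening: 0.0403
finger_force: 0.0
```

{"api": "jog_arm", "payload": {"commands": [[0,0,0,0],[0,0,0,0],[0,0,0,0],[0,0,0,0],[0,0,0,0]], "grip": -1, "force": 70}}

```text
time: 10.75
position: [0.491, -0.1983, 0.1903]
ee_rot: [3.142, 0.002, 2.89]
contact_force: [-0.0, -0.7, 5.2]
opening: 0.0139
finger_force: 68.3
```

Run:
```python
from h import *
go(.4905,-.1979,.189,165.5); o=monitor.get_obs(); print(o['opening'],o['finger_force'],o['contact_force'])
# bar path about the lower far edge, relative, in (tray y, z) mm ; then about rib corner
bar=np.array([-112,34.])
def path(corner,angs,c0):
    for a in angs:
        t=np.radians(-a); # y->-z for positive tilt
        # far end stays down, bar rises: rotate vector corner->bar
        v=bar-corner; w=np.array([np.cos(t)*v[0]-np.sin(t)*v[1],np.sin(t)*v[0]+np.cos(t)*v[1]])
        p=c0+w; print(a,np.round((p-bar)/10,2))
c0=np.array([59,0.]); path(c0,range(0,91,10),c0)
path(c0,[84.5],c0)
# at 84.5 rib lower corner (64,52) touches
def rot(v,a):
    t=np.radians(-a); return np.array([np.cos(t)*v[0]-np.sin(t)*v[1],np.sin(t)*v[0]+np.cos(t)*v[1]])
c1=c0+rot(np.array([64,52.])-c0,84.5); print('c1',c1)
path(np.array([64,52.]),[84.5,90],c1)
c2=c1+rot(np.array([0,20.]),90); print('c2',c2)
path(np.array([64,72.]),range(90,181,10),c2)
```

```text
go [0.06 0.03 0.13] turn 0.06 from [ 0.491  -0.1983  0.1903] [1.800e+02 1.000e-01 1.656e+02] t 10.75
0.013935504792376995 68.2760488986969 [-1.06799172e-03 -6.59011471e-01  5.16412344e+00]
0 [0. 0.]
10 [0.85 2.92]
20 [2.19 5.64]
30 [3.99 8.09]
40 [ 6.19 10.2 ]
50 [ 8.71 11.88]
60 [11.49 13.11]
70 [14.45 13.83]
80 [17.48 14.03]
90 [20.5 13.7]
84.5 [18.85 13.95]
c1 [1.11239831e+02 6.99813922e-03]
84.5 [18.85 13.95]
90 [20.52 14.2 ]
c2 [1.31239831e+02 6.99813922e-03]
90 [20.52 14.2 ]
100 [23.64 14.59]
110 [26.77 14.44]
120 [29.83 13.74]
130 [32.73 12.53]
140 [35.36 10.82]
150 [37.67  8.69]
160 [39.56  6.19]
170 [41.   3.4]
180 [41.92  0.4 ]
```

{"api": "jog_arm", "payload": {"commands": [[0,0.15,-0.7,0],[0,0.4,-1.5,0],[0,0.6,-2.2,0],[0,0.85,-2.9,0],[0,1.15,-3.6,0],[0,1.5,-4.3,0],[0,2.2,-5.6,0],[0,3.05,-6.9,0],[0,4.0,-8.1,0],[0,5.05,-9.2,0],[0,6.2,-10.2,0],[0,7.4,-11.1,0],[0,8.7,-11.9,0],[0,10.05,-12.55,0],[0,11.5,-13.1,0],[0,11.5,-13.1,0],[0,11.5,-13.1,0]]}}

```text
time: 12.88
position: [0.5198, -0.0861, 0.3216]
ee_rot: [-3.141, 0.001, 2.89]
contact_force: [-1.6, -2.5, 7.4]
opening: 0.0138
finger_force: 69.2
```

```bash
cat > s.py <<'E'
from h import *
import sys
im,d=cams.get_image('scene'); cv2.imwrite('pics/'+sys.argv[1],cv2.resize(im[100:300,170:450],None,fx=2.8,fy=2.8,interpolation=cv2.INTER_CUBIC))
W=cloud('scene',d); hsv=cv2.cvtColor(im,cv2.COLOR_BGR2HSV).astype(int)
# tray-frame coordinates of the start: u along tray x, v along tray y, from original centre
yh=np.array([.2504,.9681]); xh=np.array([.9681,-.2504]); q=W[...,:2]-[.5185,-.0895]
v=q@yh; u=q@xh
r=(abs(u)<.10)&(v>-.15)&(v<.35)&(W[...,2]>.004)&(d>0)
H,S,V=hsv[...,0],hsv[...,1],hsv[...,2]
for t,m in [('blue',(H>105)&(H<125)&(S>130)),('white',(S<50)&(V>140)),('orange',(H<18)&(S>150))]:
    m=m&r
    if m.sum()<5: print(t,m.sum()); continue
    print(t,m.sum(),'u',np.percentile(u[m],[1,99]).round(3),'v',np.percentile(v[m],[1,50,99]).round(3),'z',np.percentile(W[...,2][m],[1,50,99]).round(3))
o=monitor.get_obs(); p=o['position']; print('bar v,z',np.round(((p[:2]-[.5185,-.0895])@yh, p[2]-.155),4),'u',round(float((p[:2]-[.5185,-.0895])@xh),4),'F',np.round(o['contact_force'],1),o['opening'],o['time'])
E
python3 s.py s4.png
```

```text
blue 1271 u [-0.044  0.08 ] v [0.001 0.03  0.09 ] z [0.012 0.105 0.128]
white 2730 u [-0.072  0.072] v [-0.033  0.07   0.117] z [0.029 0.095 0.477]
orange 161 u [-0.038  0.036] v [-0.004  0.002  0.01 ] z [0.168 0.173 0.183]
bar v,z [0.0035 0.1666] u 0.0004 F [-1.9 -1.8  7.4] 0.013751317464916384 12.925
```

View pics/s4.png

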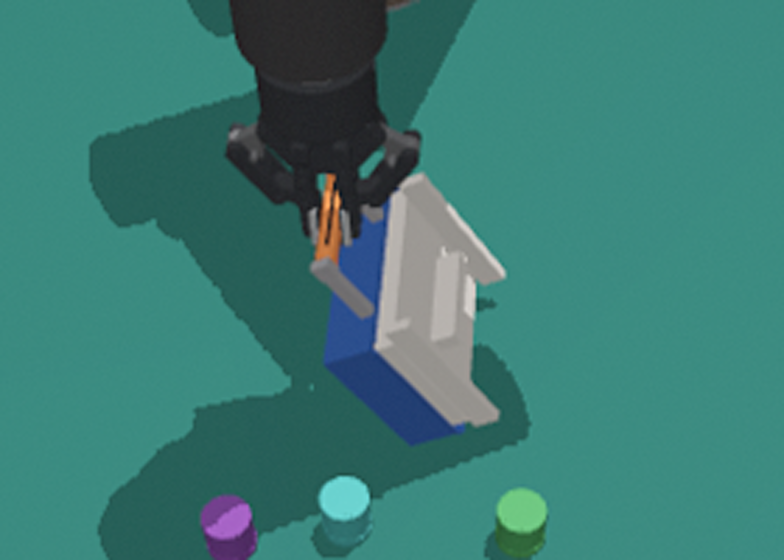

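{"api": "jog_arm", "payload": {"commands": [[0,0.7,-0.23,0],[0,1.45,-0.42,0],[0,2.2,-0.6,0],[0,2.95,-0.72,0],[0,3.7,-0.8,0],[0,4.45,-0.88,0],[0,5.2,-0.9,0],[0,6.0,-0.92,0],[0,6.7,-0.9,0],[0,7.35,-0.88,0],[0,7.35,-0.88,0]]}}

```text
time: 14.3
position: [0.5382, -0.0145, 0.3301]
ee_rot: [3.141, 0.001, 2.89]
contact_force: [-0.5, 0.3, 6.2]
opening: 0.0137
finger_force: 69.2
```

```bash
python3 s.py s5.png
```

```text
blue 1368 u [-0.033  0.081] v [0.049 0.07  0.099] z [0.007 0.117 0.126]
white 1437 u [-0.069  0.072] v [0.033 0.109 0.128] z [0.01  0.094 0.486]
orange 190 u [-0.039  0.037] v [0.07  0.077 0.084] z [0.177 0.182 0.189]
bar v,z [0.0774 0.1751] u 0.0003 F [-0.5  1.2  7. ] 0.014007227170140132 14.35
```

View pics/s5.png

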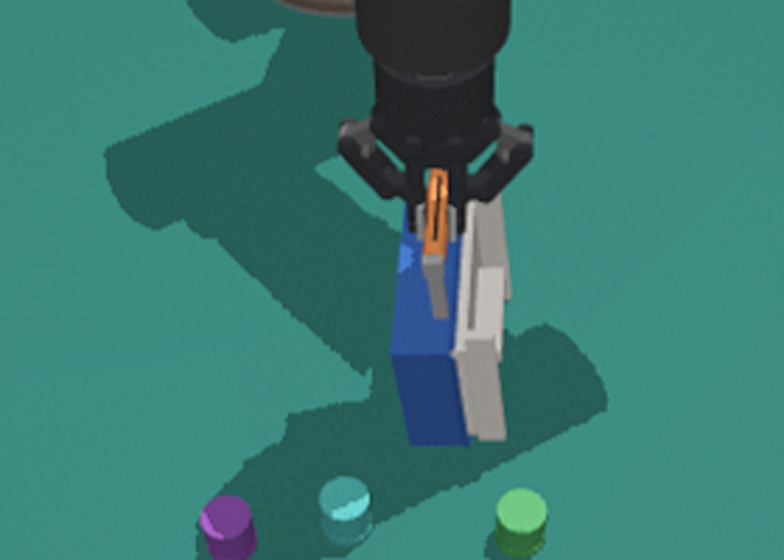

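{"api": "jog_arm", "payload": {"commands": [[0,0.5,-0.05,0],[0,1.0,-0.12,0],[0,1.65,-0.2,0],[0,2.4,-0.3,0],[0,3.2,-0.4,0],[0,4.0,-0.5,0],[0,4.8,-0.58,0],[0,4.8,-0.58,0]]}}

```text
time: 15.35
position: [0.5496, 0.0314, 0.335]
ee_rot: [-3.141, -0.001, 2.89]
contact_force: [-0.1, -0.6, -3.9]
opening: 0.0139
finger_force: 68.4
```

```bash
python3 s.py s6.png
```

```text
blue 1932 u [-0.068  0.079] v [0.063 0.093 0.123] z [0.017 0.119 0.134]
white 963 u [-0.068  0.072] v [0.077 0.133 0.174] z [0.01  0.111 0.491]
orange 209 u [-0.04   0.036] v [0.117 0.125 0.131] z [0.181 0.186 0.198]
bar v,z [0.1245 0.18  ] u -0.0002 F [ 0.2 -0.8 -3.3] 0.013839187263328067 15.4
```

View pics/s6.png

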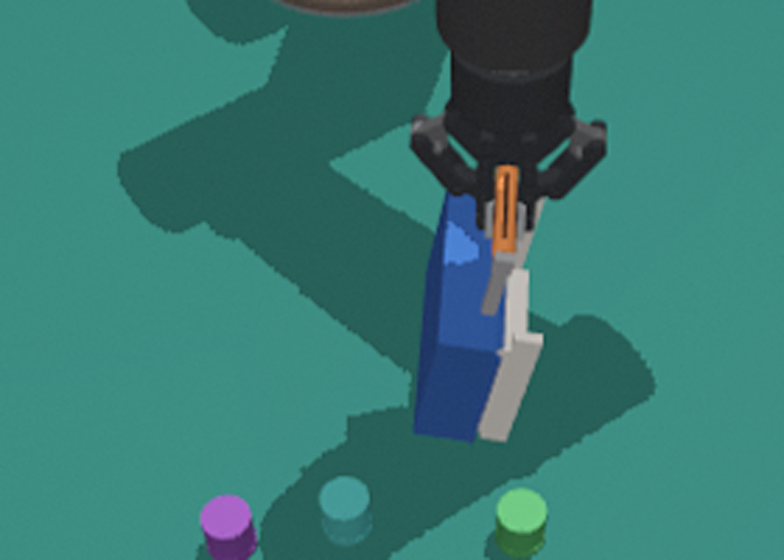

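{"api": "jog_arm", "payload": {"commands": [[0,0.8,0.08,0],[0,1.6,0.1,0],[0,2.35,0.15,0],[0,3.1,0.22,0],[0,3.9,0.35,0],[0,4.7,0.5,0],[0,5.45,0.68,0],[0,6.2,0.88,0],[0,6.9,1.1,0],[0,7.65,1.4,0],[0,8.4,1.7,0],[0,9.1,2.05,0],[0,9.1,2.05,0]]}}

```text
time: 17.02
position: [0.5725, 0.1196, 0.3146]
ee_rot: [3.142, 0.0, 2.89]
contact_force: [0.4, -0.4, -1.0]
opening: 0.0139
finger_force: 68.6
```

```bash
python3 s.py s7.png
```

```text
blue 3779 u [-0.078  0.08 ] v [0.081 0.134 0.189] z [0.038 0.105 0.14 ]
white 711 u [-0.062  0.072] v [0.129 0.194 0.264] z [0.01  0.102 0.47 ]
orange 179 u [-0.036  0.036] v [0.208 0.215 0.223] z [0.16  0.165 0.176]
bar v,z [0.2156 0.1598] u -0.0001 F [-0.1  0.  -1. ] 0.013987336993662995 17.075
```

View pics/s7.png

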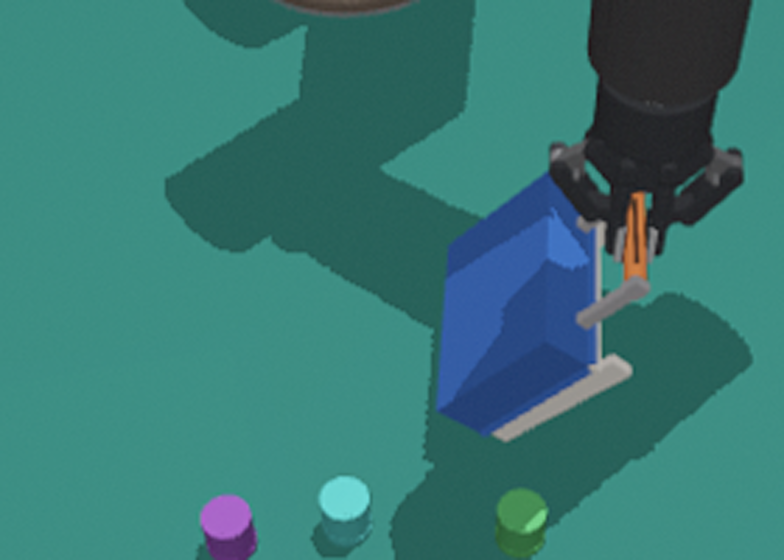

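{"api": "jog_arm", "payload": {"commands": [[0,0.7,0.4,0],[0,1.37,0.83,0],[0,2.0,1.25,0],[0,2.63,1.7,0],[0,3.25,2.2,0],[0,3.85,2.73,0],[0,4.4,3.3,0],[0,4.95,3.85,0],[0,5.45,4.45,0],[0,5.95,5.05,0],[0,6.4,5.7,0],[0,6.8,6.35,0],[0,7.2,7.0,0],[0,7.6,7.7,0],[0,7.95,8.4,0],[0,8.25,9.1,0],[0,8.25,9.1,0]]}}

```text
time: 19.2
position: [0.5928, 0.199, 0.223]
ee_rot: [-3.141, -0.001, 2.889]
contact_force: [1.6, 1.5, -0.6]
opening: 0.0139
finger_force: 68.5
```

{"api": "jog_arm", "payload": {"commands": [[0,0.15,0.4,0],[0,0.3,0.75,0],[0,0.4,1.1,0],[0,0.5,1.5,0],[0,0.6,1.85,0],[0,0.7,2.2,0],[0,0.8,2.5,0],[0,0.9,2.75,0],[0,0.93,2.95,0],[0,0.93,2.95,0]]}}

```text
time: 20.45
position: [0.5951, 0.2075, 0.1943]
ee_rot: [-3.141, -0.0, 2.889]
contact_force: [-1.7, -2.3, 1.8]
opening: 0.0138
finger_force: 68.8
```

```bash
python3 s.py s8.png
```

```text
blue 4203 u [-0.079  0.079] v [0.133 0.192 0.251] z [0.029 0.073 0.077]
white 429 u [-0.048  0.071] v [0.134 0.282 0.348] z [0.004 0.331 0.457]
orange 121 u [-0.026  0.037] v [0.298 0.305 0.312] z [0.037 0.045 0.064]
bar v,z [0.3068 0.0394] u -0.0003 F [-2.2 -3.9  1.4] 0.013526313470051735 20.5
```

View pics/s8.png

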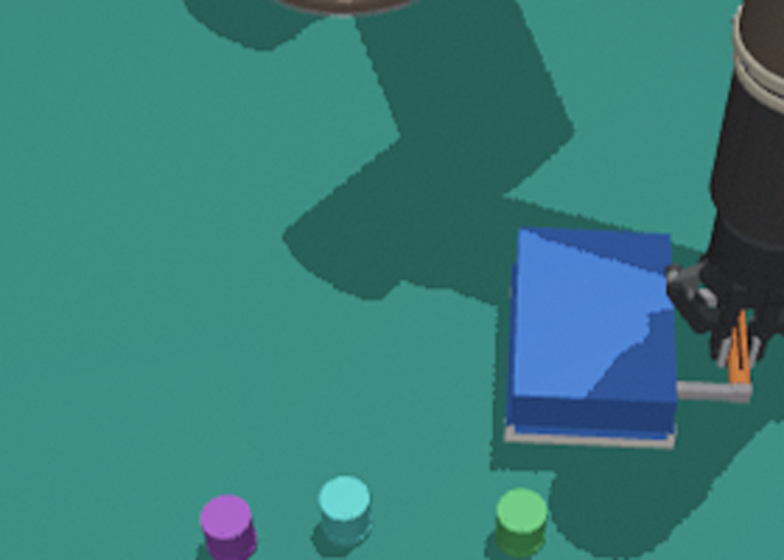

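The pair is flat on the bench, white below and blue on top (top z about 0.073). I release the bar with a 40 mm opening and rise clear of it.

{"api": "jog_arm", "payload": {"commands": [[0,0,0,0],[0,0,0,0],[0,0,0,0],[0,0,0,0],[0,0,-1,0],[0,0,-3,0],[0,0,-6,0],[0,0,-10,0],[0,0,-14,0],[0,-4,-18,0],[0,-9,-20,0],[0,-14,-20,0],[0,-19,-20,0],[0,-24,-20,0],[0,-29,-20,0],[0,-34,-20,0],[0,-34,-20,0]], "grip": -0.1}}

```text
time: 22.62
position: [0.5091, -0.1239, 0.3952]
ee_rot: [3.141, 0.001, 2.886]
contact_force: [0.5, -0.1, 0.4]
opening: 0.0385
finger_force: 0.0
```

```bash
python3 s.py s9.png
python3 - <<'E'
from h import *
from fit import rect
for n in ['top','scene']:
    im,d=cams.get_image(n);W=cloud(n,d);hsv=cv2.cvtColor(im,cv2.COLOR_BGR2HSV).astype(int);z=W[...,2]
    m=(hsv[...,0]>105)&(hsv[...,0]<125)&(hsv[...,1]>120)&(z>.066)&(z<.082); p=W[m]
    A=np.c_[p[:,:2]-p[:,:2].mean(0),np.ones(len(p))]; print(n,len(p),rect(p),np.linalg.lstsq(A,p[:,2],rcond=None)[0])
E
```

```text
blue 4184 u [-0.079  0.079] v [0.133 0.192 0.251] z [0.029 0.073 0.077]
white 501 u [-0.052  0.071] v [-0.075  0.165  0.312] z [0.004 0.046 0.551]
orange 155 u [-0.039  0.035] v [0.298 0.303 0.311] z [0.039 0.045 0.049]
bar v,z [-0.0344  0.2401] u -0.0002 F [-1.1  0.3  0.5] 0.03811624450002263 22.675
top 753 (array([618.4,  86.5]), array([116.5,  53.6]), 76.5) [-0.00294049 -0.00478215  0.07286434]
scene 3419 (array([565.5,  98.8]), array([117.7, 162.3]), 75.2) [-0.00293034 -0.00044076  0.07299824]
```

View pics/s9.png

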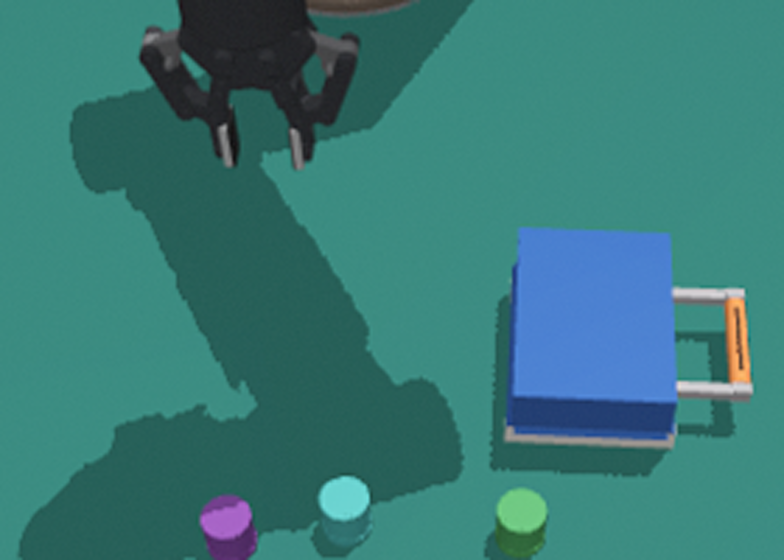

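The blue top is flat (slope under 0.3°) at 73 mm against the expected 72 mm, so the pair is seated. The arm is clear.

```bash
python3 -c "
from station import order
print(order.sign_off())"
```

```text
the job is handed in; nothing more can be done
None
```

The pair is turned over and handed in at about 23 s: it rests flat on the bench with the white tray below and the blue one seated on it, and the tape, rack and jar were not touched; the six sleeves are hidden under the cover, so I infer they stand on their other ends from the level 73 mm top (72 mm expected).

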